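# Dock the bike-lamp battery on its sloping charging rail

## Task

Pick up the bike-lamp battery pack lying on the flap and slide it, open channel end first, up onto the sloping rail of the charging stand until the sprung catch clicks in and holds it, flat on the rail and fully home against the stop. Do not force it, let go of it when it is home, and leave the other tools and parts where they lie.

Things in the scene. Friction and masses are not known exactly. Their poses are not given: they have to be found in the camera images.
- pack: Battery pack, black block with grey side cheeks, lying on its underside: 90 long (x), 60 wide (y), 50 mm high (z), 0.26 to 0.49 kg. Origin: centre of the underside, z up through its top. A T-channel runs lengthwise through its underside. +x is the mouth end that goes onto the rail first; the tail end (-x) has a black cross ridge on top, 6 mm high, 30 to 42 mm behind the origin.
- pack_grip (a point): Centre of the pack at grip height, 33 mm above its underside. The two grey side faces, 60 mm apart in y, are plain and may be gripped here.
- pack_mouth (a point): Centre of the channel's mouth, 45 mm ahead of the pack's origin and 12 mm above its underside. Opening between the lips 30 mm wide, lips 6 mm thick; channel inside 43 mm wide, from 6 to 17 mm above the underside. Ceiling and lips flare by 4 mm over the last 12 mm. A pocket for the catch, 21 mm long, lies in the ceiling, its centre 30 mm behind the mouth.
- rail: Aluminium T-rail, 150 mm long, fixed on the white stand, sloping 25 degrees, rising away from the robot. Origin: tip of its rounded lower end (nose), centre, on the top face, 100 mm above the flap. x runs up along the rail, y across, z square to its top face. Head 40 mm wide, 8 thick, nose of 20 mm radius in plan; neck 24 wide; a 60 mm wide deck lies 24 mm under the top face.
- rail_home (a point): Point on the rail's top face 68 mm up from the nose: middle of where the pack can be home. On the rail the pack's axes are parallel to the rail's, its origin centred in y and 17 mm under the top face when resting on it (14 when lifted against the lips). Home, it lies flat on it. The rail is slippery: a pack let go before it is caught slides off again.
- rail_stop (a point): Point on the rail's top face 113 mm up from the nose. A steel stop block with a small black knob is clamped across the rail, its lower face within 18 mm of here either way; not measured, so feel for it (or see it). The pack is home when its mouth end meets this hard stop: pack origin 45 mm below the stop face, at rail x 50 to 86 mm.
- catch (a joint): Sprung catch, a round steel hump 14 mm wide, 3.5 mm proud of the rail's top, 30 mm below the stop face. Metres: 0 up, grows as it is pressed. It resists from about 27 mm before home; the push along the rail is then about 3 to 9 N, and drops as it springs into the pack's pocket in the last 2 mm. About 18 N against the stop is plenty; over 60 N between pack and stand is forcing.
- bell: Green plastic bell, 58 mm across, 39 mm high. Origin under its centre.
- adjuster: Steel brake adjuster, 66 mm long (x), 20 mm high, lying. Origin under its centre.
- tyre_lever: Red steel tyre lever, 194 mm long (x), 22 mm wide, 8 to 10 mm high, lying flat. Origin under its middle.
- spanner: Chrome spanner, 170 mm long (x), lying flat. Origin under its middle.
- parts_box: Translucent blue pill-shaped parts box, 120 x 52 x 26 mm. Origin under its centre.
- driver: Screwdriver with black handle, 190 mm long (x), lying. Origin under its middle.
- grease_tin: Aluminium tin, 60 mm across, 45 mm high, standing. Origin under its centre.
Mind the look-alikes: they are no part of the job. Leave any orange, pink or red look-alike of the pack alone.

How it is judged:
By the outcome, as a careful person would: the job done as asked, in the order asked, and still so for the second after the job is handed in, with the robot touching nothing.
It also fails if it takes over 53 s, if anything falls off the work surface, if the arm or the gripper's body presses on something with over 40 N, if the wrist force passes 120 N, or if a joint passes its speed limit or range.

## Robot

A 6-joint arm with a two-finger parallel gripper is mounted at the origin on the work surface. World frame = base frame: x ahead of the robot, y to its left, z up, the work surface at z = 0. Lengths are in m, angles in rad, forces in N, time in s.
With the tool pointing down it reaches from about 0.35 to 0.725 m from the base axis. Payload 6 kg.
Tool frame: the origin (TCP) lies midway between the tips of the shut fingers; the grasp point (between the pads) lies robot.grasp_offset behind it (robot.grasp_offset is the distance from the TCP to the grasp point, in m); z points along the fingers, y is the line along which they close (so a half turn about z gives the same grasp; the last joint's range is limited). The gripper opens to 85 mm and grips with 20 to 120 N. Pads are 22 mm wide; open, the fingers measure 114 mm over their backs; the gripper's body (76 mm by 85 mm) begins 54 mm behind the grasp point. The pads swing forward as they close: fully open they stand 13 mm farther back than shut.
Start: joints at [-0.821, 0.04, 0.085, 0, -1.615, -0.334], TCP at [0.242, -0.549, 0.231] pointing down, gripper open.
Joint ranges: [-2.56, 2.56], [-1.29, 2.01], [-1.08, 1.49], [-3.29, 1.98], [-2.81, -0.18], [-2.99, 2.99]. Speed limits (rad/s): [2.57, 2.57, 3.01, 3.14, 3.14, 3.14].

## Interface

Orientations are given as a rotation vector (axis times angle).
In Python, from plant import robot gives the robot as it stands.
- The arm moves only by the shell command python3 -m pendant 'ROWS' [FORCE]. ROWS is a JSON object of lists of equal length, an entry for each row: "jaw": the closure in counts, from 0 (fully open) to 255 (shut); "dp": the shift along the tool's x, y, z in m, a list of three; "spin": the turn about the tool's z in rad. A call has 1 to 8 rows; each row is the pose to reach, as a shift and turn from the pose commanded when the call began, along the tool's axes at that moment; what a row does not reach only later rows make up. A row lasts 1/12 s, in which the tool goes at most 41.7 mm and 7.16 degrees, less where a joint would pass 70% of its speed; a pose out of reach is approached as far as the arm can. A call with a gripper value outside its range is refused whole. The fingers move at their own pace and stop on an object; FORCE is the grip in N (left out, the last holds). Time passes only in rows, so rows that repeat a pose let the fingers close. It gives the time, the measured TCP pose, the force, the opening and the grip force at its end, in the units of the state.
- robot.get_state(): the state, without advancing time (a new reading comes with each control period).
- robot.snapshot(name): name is "scene" or "top" or "wrist"; returns a dict with "pixels" (480x640x3 uint8, blue, green, red), "fx", "fy", "cx", "cy" (pixels), "origin" and "orientation" of the camera in the world. Camera axes: x right, y up, looking along -z (the intrinsics and any distortion apply to the point x, -y, -z); pixel columns grow to the right and rows downward; lengths in m; the calibration is good to about 2 mm. A picture is of the moment at which its call begins. There is no depth.
- robot.sign_off(): hands the job in; it is judged then, once.
The state is a dict: "time_s": time; "qpos": joint angles; "qd": joint speeds; "effort": joint torques, N m; "ee_pos": TCP position; "tool_rot": TCP orientation; "contact_force": force on the tool from outside, world axes, zero at the start; "wrist_torque": the same for the moment, N m; "gripper_width": opening from 0.0 (shut) to 1.0 (fully open); "finger_force": force on a finger pad.
Only numpy, scipy, OpenCV 4.12 (cv2) and the standard library are available. Lean on these libraries where they do the work, as an engineer would, in place of code of your own. Each camera call takes 0.05 s, during which the arm holds its last target. There are 200 camera calls.

## Working session

There is one attempt and no reset: what is moved stays moved. The work goes in short steps, Python scripts to look and compute and a shell command to move; the robot and the scene stay as the last step left them, time stands still between calls to the robot, and variables do not carry over. Pictures are saved under pics/ and viewed, at most 10 in all, crops included, and the job is handed in when it is done.

```bash
mkdir -p pics; ls
cat > h.py <<'E'
import numpy as np, cv2, json
from scipy.spatial.transform import Rotation as R
from plant import robot
def snap(n,f):
    s=robot.snapshot(n); im=np.array(s.pop("pixels")); cv2.imwrite(f"pics/{f}.png",im)
    json.dump({k:np.array(v).tolist() for k,v in s.items()},open(f"pics/{f}.json","w")); return im,s
def load(f): return cv2.imread(f"pics/{f}.png"),json.load(open(f"pics/{f}.json"))
def rotm(o):
    o=np.array(o,float); return o if o.shape==(3,3) else R.from_rotvec(o).as_matrix()
def ray(s,u,v):
    d=np.array([(u-s["cx"])/s["fx"],-(v-s["cy"])/s["fy"],-1.]); return np.array(s["origin"]),rotm(s["orientation"])@d
def onz(s,u,v,z):
    o,d=ray(s,u,v); return o+d*(z-o[2])/d[2]
def proj(s,p):
    c=rotm(s["orientation"]).T@(np.array(p)-np.array(s["origin"])); return np.array([s["cx"]+s["fx"]*c[0]/-c[2],s["cy"]-s["fy"]*c[1]/-c[2]])
def two(s1,p1,s2,p2):
    o1,d1=ray(s1,*p1);o2,d2=ray(s2,*p2)
    A=np.stack([d1,-d2],1);t=np.linalg.lstsq(A,o2-o1,rcond=None)[0]
    a,b=o1+t[0]*d1,o2+t[1]*d2; return (a+b)/2,np.linalg.norm(a-b)
E
python3 - <<'E'
from h import *
for n in("scene","top"):
    im,s=snap(n,n+"0"); print(s)
print(robot.get_state(),robot.grasp_offset)
E
```

```text
pics
{'fx': 479.8333905856246, 'fy': 479.8333905856246, 'cx': 313.64222323715546, 'cy': 237.74112393093418, 'origin': array([0.95705119, 0.54495036, 0.86399536]), 'orientation': array([0.28376818, 0.92131819, 2.36653888])}
{'fx': 597.8698461339602, 'fy': 597.8698461339602, 'cx': 309.92640572784103, 'cy': 232.88780541720308, 'origin': array([0.45894476, 0.01057411, 1.38782127]), 'orientation': array([ 0.07287696, -0.0762797 , -1.57626157])}
{'time_s': 0.1, 'qpos': array([-8.21281073e-01,  4.07555777e-02,  8.39391957e-02, -3.87370033e-04,
       -1.61547163e+00, -3.33718043e-01]), 'qd': array([ 8.42436411e-05, -1.33387603e-03,  1.36084690e-03,  1.12865160e-03,
        1.10176796e-03, -1.48001436e-03]), 'effort': array([-4.70034211e-03, -3.69342470e+01,  3.48284018e+01,  6.95184186e+00,
       -4.50199834e-03,  2.20016602e-05]), 'ee_pos': array([ 0.24231666, -0.54859094,  0.23039634]), 'tool_rot': array([ 6.48373643e-01, -3.07350982e+00, -2.32083237e-03]), 'contact_force': array([-0.00418045,  0.52041573,  0.05798318]), 'wrist_torque': array([-0.00555344, -0.03065148,  0.03278742]), 'finger_force': 0.0, 'gripper_width': 1.0033718850060722} 0.0187
```

View pics/top0.png

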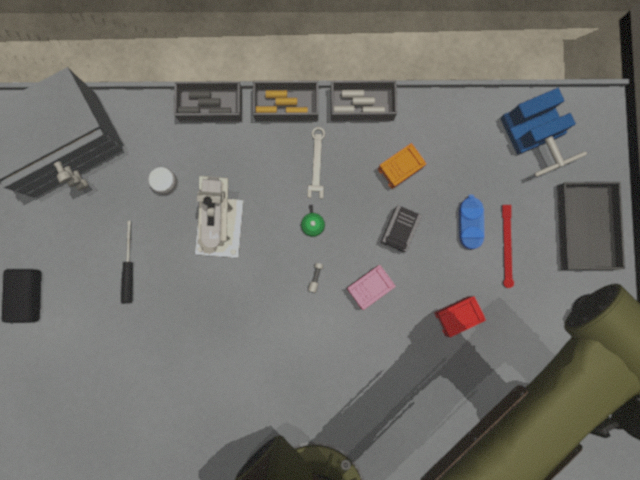

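View pics/scene0.png

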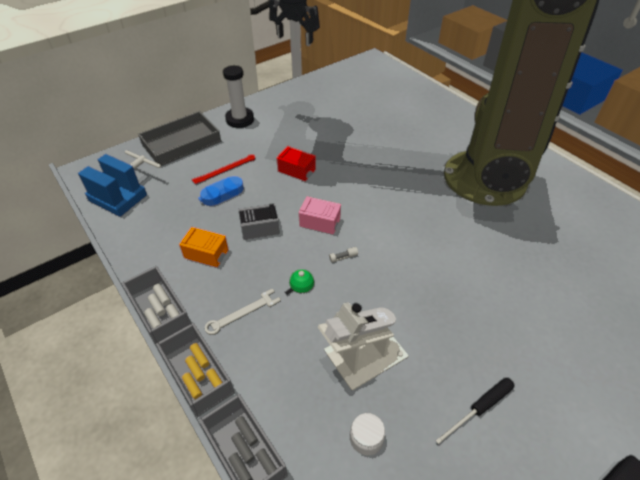

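The top view shows the dark pack at about (400,229). The stand is at about (213,215), with its nose towards the robot at (210,247) and the knob at (208,202). I'll enlarge both in each view.

Run:
```python
from h import *
t,_=load("top0"); c,_=load("scene0")
f=lambda im,x,y:cv2.resize(im[y:y+60,x:x+80],(400,300),interpolation=cv2.INTER_CUBIC)
g=lambda im,x,y:cv2.resize(im[y:y+90,x:x+120],(400,300),interpolation=cv2.INTER_CUBIC)
cv2.imwrite("pics/m1.png",np.vstack([np.hstack([f(t,360,200),g(t,155,165)]),np.hstack([f(c,220,190),g(c,300,300)])]))
```

```text
(no output)
```

View pics/m1.png

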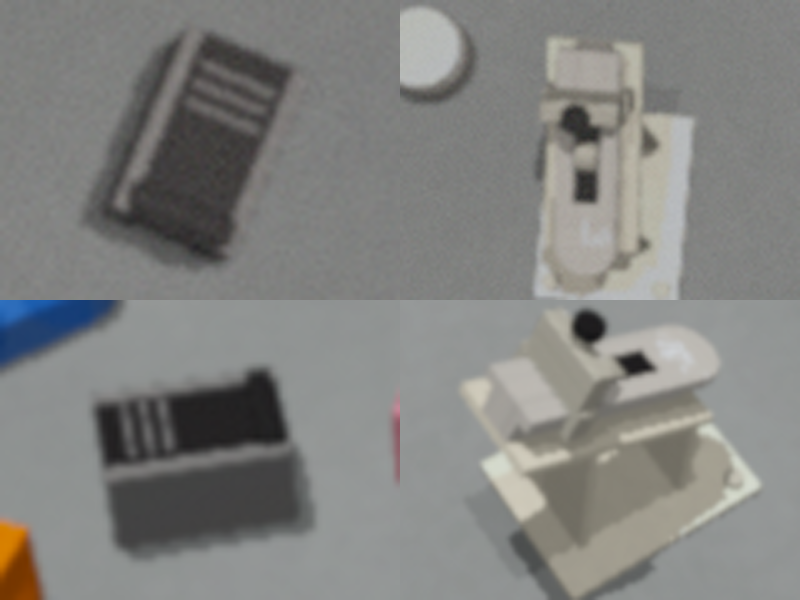

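Run:
```python
from h import *
np.set_printoptions(precision=4,suppress=True)
_,t=load("top0");_,c=load("scene0")
T5=lambda x,y:(x/5+360,y/5+200); TR=lambda x,y:((x-400)/3.3333+155,y/3.3333+165)
SP=lambda x,y:(x/5+220,(y-300)/5+190); SR=lambda x,y:((x-400)/3.3333+300,(y-300)/3.3333+300)
print("pack mouthL,mouthR,", [onz(t,*T5(*p),.05) for p in((190,28),(297,66))], "tail",[onz(t,*T5(*p),.05) for p in((113,210),(228,258))])
print("scene mouth near, far; tail near,far",[onz(c,*SP(*p),.05) for p in((107,478),(93,403),(297,450))])
print("nose",onz(t,*TR(584,277),.1),two(t,TR(584,277),c,SR(718,358)))
print("upper",onz(t,*TR(588,50),.163), "sides", [onz(t,*TR(*p),.12) for p in((553,230),(616,230))],[onz(t,*TR(*p),.14) for p in((560,150),(621,150))])
print("knob",two(t,TR(575,118),c,SR(589,326)))
print("stop lower edge top view z.16",[onz(t,*TR(590,128),z) for z in (.14,.16,.18)])
```

```text
pack mouthL,mouthR, [array([ 0.6468, -0.1921,  0.05  ]), array([ 0.6292, -0.24  ,  0.05  ])] tail [array([ 0.5646, -0.1558,  0.05  ]), array([ 0.5427, -0.2069,  0.05  ])]
scene mouth near, far; tail near,far [array([ 0.644 , -0.1938,  0.05  ]), array([ 0.6241, -0.2418,  0.05  ]), array([ 0.5619, -0.1561,  0.05  ])]
nose [0.5499 0.2228 0.1   ] (array([0.549 , 0.2254, 0.0934]), np.float64(0.004099074408178799))
upper [0.6871 0.2112 0.163 ] sides [array([0.5787, 0.2395, 0.12  ]), array([0.5785, 0.1993, 0.12  ])] [array([0.6275, 0.232 , 0.14  ]), array([0.6273, 0.1936, 0.14  ])]
knob (array([0.6395, 0.2146, 0.1915]), np.float64(0.0015800038327816275))
stop lower edge top view z.16 [array([0.6414, 0.2132, 0.14  ]), array([0.6385, 0.21  , 0.16  ]), array([0.6356, 0.2067, 0.18  ])]
```

```bash
python3 -m pendant '{"jaw":[0,0,0,0,0,0,0,0],"dp":[[-0.04,0.016,0],[-0.08,0.032,0],[-0.12,0.048,0],[-0.16,0.064,0],[-0.2,0.08,0],[-0.225,0.094,0],[-0.225,0.094,0],[-0.225,0.094,0]],"spin":[0.11,0.22,0.33,0.44,0.55,0.66,0.77,0.817]}' 20
python3 - <<'E'
from h import *
s=robot.get_state(); r=rotm(s["tool_rot"]); print(s["ee_pos"],np.degrees(np.arctan2(r[1,0],r[0,0])),r[:,2],s["qpos"])
print(r.T@(np.array([.580,-.193,.2])-s["ee_pos"]))
E
```

```text
time_s: 0.77
ee_pos: [0.4117, -0.3698, 0.2307]
tool_rot: [-0.629, -3.077, -0.001]
contact_force: [-0.3, -0.8, 0.3]
gripper_width: 1.003
finger_force: 0.0
[ 0.41172813 -0.36984813  0.23072301] 156.90534826188588 [-5.92329735e-04  8.01631665e-04 -9.99999503e-01] [-3.69260796e-01 -8.27993414e-02 -3.70856476e-02 -5.34388948e-04
 -1.61735175e+00 -1.60463811e+00]
[-0.08544372  0.22866453  0.03076509]
```

```bash
python3 -m pendant '{"jaw":[0,0,0,0,0,0,0,0],"dp":[[-0.014,0.038,0],[-0.028,0.076,0],[-0.042,0.114,0],[-0.056,0.152,0],[-0.07,0.19,0],[-0.085,0.229,0],[-0.085,0.229,0],[-0.085,0.229,0]],"spin":[0,0,0,0,0,0,0,0]}'
python3 - <<'E'
from h import *
im,s=snap("wrist","w1"); print(s)
s=robot.get_state(); r=rotm(s["tool_rot"]); print(s["ee_pos"],np.degrees(np.arctan2(r[1,0],r[0,0])))
E
```

```text
time_s: 1.43
ee_pos: [0.5787, -0.1925, 0.2297]
tool_rot: [-0.621, -3.077, 0.0]
contact_force: [-0.1, -1.0, -0.6]
gripper_width: 1.003
finger_force: 0.0
{'fx': 352.9448075039044, 'fy': 352.9448075039044, 'cx': 316.701650877662, 'cy': 235.94464094815413, 'origin': array([ 0.50499523, -0.16104139,  0.37254154]), 'orientation': array([-0.28015153, -0.18602501,  1.16242516])}
[ 0.57806176 -0.19367238  0.23033492] 157.10047540575042
```

View pics/w1.png

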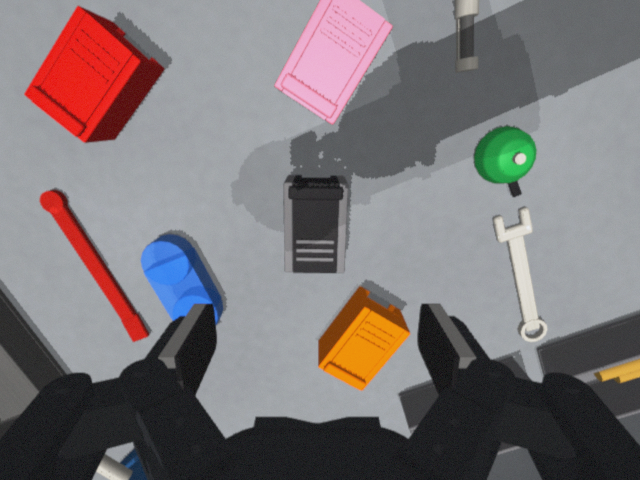

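The wrist view shows the pack upright between the fingers. The mouth edge of its top runs (285,272)–(345,272), and the tail ridge is at about y = 190. No clutter lies at the finger positions.

Run:
```python
from h import *
_,s=load("w1")
a,b=onz(s,285,272,.05),onz(s,345,272,.05); m=(a+b)/2
tl,tr=onz(s,289,197,.056),onz(s,344,197,.056)
print(a,b,np.linalg.norm(a-b),tl,tr)
d=(m-(tl+tr)/2)[:2]; print("yaw",np.degrees(np.arctan2(d[1],d[0])), "perp", np.degrees(np.arctan2(*( (a-b)[:2][::-1])))-90)
y=np.radians(-23); f=np.array([np.cos(y),np.sin(y)]); g=m[:2]-.060*f; print("grip xy",g)
st=robot.get_state(); r=rotm(st["tool_rot"]); print(r.T@(np.array([*g,.033-.0187+.002])-st["ee_pos"]))
```

```text
[ 0.62527661 -0.24587219  0.05      ] [ 0.64842348 -0.19081992  0.05      ] 0.05972043172424092 [ 0.55666036 -0.21016598  0.056     ] [ 0.57608124 -0.16397761  0.056     ]
yaw -23.92864185360843 perp -202.80444397549877
grip xy [ 0.58161975 -0.19490219]
[-0.00412431  0.00038467  0.21402795]
```

```bash
python3 -m pendant '{"jaw":[0,0,0,0,0,0,0,0],"dp":[[-0.004,0,0.04],[-0.004,0,0.08],[-0.004,0,0.12],[-0.004,0,0.155],[-0.004,0,0.185],[-0.004,0,0.205],[-0.004,0,0.218],[-0.004,0,0.218]],"spin":[0,0,0,0,0,0,0,0]}' && python3 -m pendant '{"jaw":[60,120,200,255,255,255,255,255],"dp":[[0,0,0],[0,0,0],[0,0,0],[0,0,0],[0,0,0],[0,0,0],[0,0,0],[0,0,0]],"spin":[0,0,0,0,0,0,0,0]}' 30
```

```text
time_s: 2.15
ee_pos: [0.5791, -0.1966, 0.0102]
tool_rot: [-0.628, -3.073, 0.0]
contact_force: [-0.0, 0.1, -0.0]
gripper_width: 0.999
finger_force: 0.0
time_s: 2.82
ee_pos: [0.583, -0.1964, 0.0159]
tool_rot: [0.625, 3.075, -0.001]
contact_force: [-0.2, -0.9, 5.8]
gripper_width: 0.699
finger_force: 33.8
```

```bash
python3 -m pendant '{"jaw":[255,255,255,255,255,255,255,255],"dp":[[0,0,-0.02],[0,0,-0.05],[0,0,-0.085],[0.01,0.015,-0.12],[0.03,0.04,-0.145],[0.05,0.066,-0.165],[0.071,0.092,-0.185],[0.092,0.118,-0.2]],"spin":[0,0,0,0,-0.02,-0.04,-0.07,-0.1]}'
python3 - <<'E'
from h import *
s=robot.get_state(); r=rotm(s["tool_rot"]); print(np.degrees(np.arctan2(r[1,0],r[0,0])),s["contact_force"])
print(r.T@(np.array([.46,.22,.23])-s["ee_pos"]))
E
```

```text
time_s: 3.48
ee_pos: [0.5423, -0.0499, 0.2148]
tool_rot: [0.47, 3.106, 0.002]
contact_force: [1.1, 0.4, -3.1]
gripper_width: 0.698
finger_force: 33.9
162.80078547276898 [ 1.09572069  0.41809237 -3.08818122]
[ 0.15841641  0.23354654 -0.01497091]
```

```bash
python3 -m pendant '{"jaw":[255,255,255,255,255,255,255,255],"dp":[[0.021,0.032,-0.003],[0.042,0.063,-0.006],[0.063,0.094,-0.01],[0.084,0.125,-0.015],[0.105,0.156,-0.015],[0.126,0.187,-0.015],[0.145,0.213,-0.015],[0.158,0.233,-0.015]],"spin":[-0.03,-0.06,-0.09,-0.12,-0.15,-0.17,-0.187,-0.187]}' && python3 -m pendant '{"jaw":[255,255],"dp":[[0,0,0],[0,0,0]],"spin":[0,0]}'
python3 - <<'E'
from h import *
im,s=snap("wrist","w2"); print(s)
s=robot.get_state(); r=rotm(s["tool_rot"]); print(s["ee_pos"],np.degrees(np.arctan2(r[1,0],r[0,0])),s["contact_force"],s["wrist_torque"])
E
```

```text
time_s: 4.15
ee_pos: [0.4594, 0.2205, 0.2278]
tool_rot: [-0.175, -3.135, -0.001]
contact_force: [1.5, -0.1, -3.2]
gripper_width: 0.699
finger_force: 33.9
time_s: 4.32
ee_pos: [0.4602, 0.2192, 0.2277]
tool_rot: [-0.175, -3.135, 0.0]
contact_force: [-0.1, -1.0, -2.3]
gripper_width: 0.701
finger_force: 33.9
{'fx': 352.9448075039044, 'fy': 352.9448075039044, 'cx': 316.701650877662, 'cy': 235.94464094815413, 'origin': array([0.38051765, 0.22834126, 0.37041821]), 'orientation': array([-0.25964466, -0.23274907,  1.44603328])}
[0.46065625 0.21837619 0.22785691] 173.53480183648253 [-0.07569315 -0.151352   -3.24967807] [0.00623601 0.03789983 0.01519418]
```

View pics/w2.png

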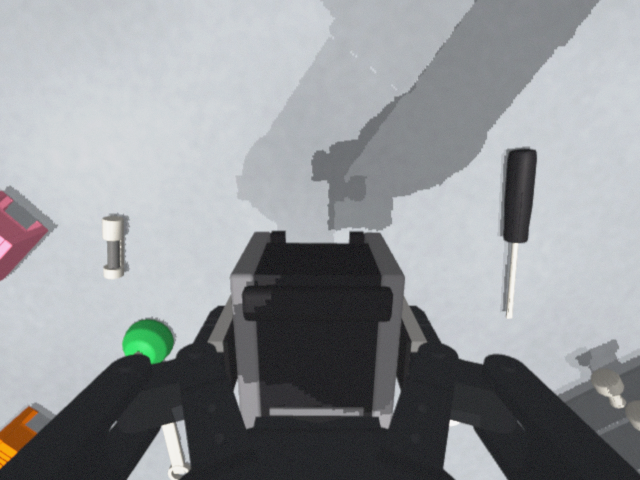

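Run:
```python
from h import *
t,_=load("top0"); c,_=load("scene0")
a=cv2.resize(t[172:260,190:240],(340,598),interpolation=cv2.INTER_CUBIC)
b=cv2.resize(c[298:363,318:403],(452,346),interpolation=cv2.INTER_CUBIC)
o=np.zeros((598,792,3),np.uint8); o[:,:340]=a; o[:346,340:]=b
o=cv2.convertScaleAbs(o,alpha=1.6,beta=-120)
cv2.imwrite("pics/m2.png",o)
```

```text
(no output)
```

View pics/m2.png

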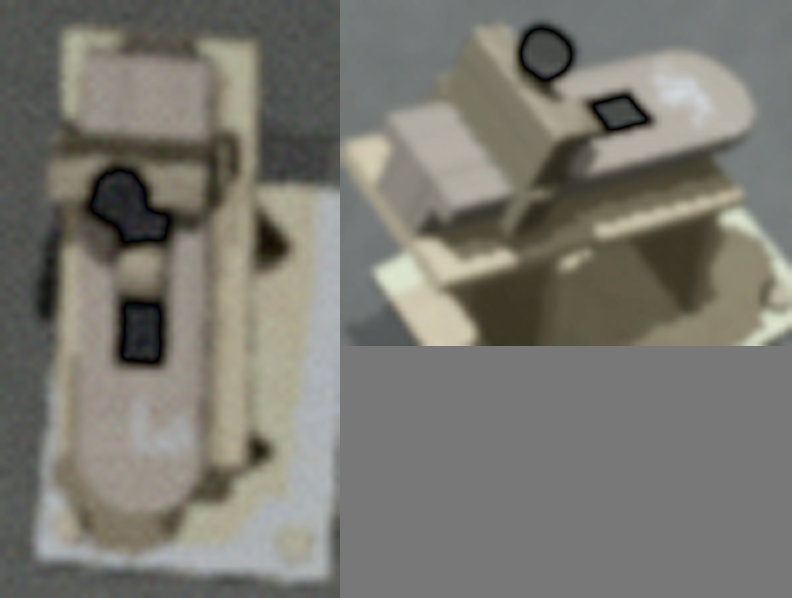

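Run:
```python
from h import *
_,t=load("top0");_,c=load("scene0")
U=lambda x,y:(190+x/6.8,172+y/6.8)
V=lambda x,y:(318+(x-340)/5.318,298+y/5.323)
nose=onz(t,*U(137,518),.1); 
def onr(s,u,v,h=0,N=nose):
    o,d=ray(s,u,v); yw=np.radians(-6); x=np.array([np.cos(.4363)*np.cos(yw),np.cos(.4363)*np.sin(yw),np.sin(.4363)])
    y=np.array([-np.sin(yw),np.cos(yw),0]); n=np.cross(x,y); k=((N-o)@n+h)/(d@n); return o+k*d,x,y
print("nose",nose)
for nm,s,p,h in [("L450",t,U(75,450),0),("R450",t,U(206,450),0),("L100",t,U(81,100),0),("R100",t,U(214,100),0),("end",t,U(147,52),0),("hump",t,U(143,270),.0035),
 ("S nose",c,V(755,105),0),("S hump?",c,V(578,155),.0035),("S stop near foot",c,V(575,163),0)]:
    q,x,y=onr(s,*p,h); print(nm,q.round(4),"along",((q-nose)@x).round(4),"y",((q-nose)@y).round(4))
```

```text
nose [0.54978167 0.22289407 0.1       ]
L450 [0.5708 0.2412 0.1089] along 0.021 y 0.0204
R450 [0.5704 0.1996 0.1107] along 0.0253 y -0.021
L100 [0.6741 0.2317 0.1572] along 0.1354 y 0.0218
R100 [0.6736 0.1908 0.159 ] along 0.1395 y -0.019
end [0.6875 0.2105 0.1645] along 0.1526 y 0.0021
hump [0.624  0.2154 0.1386] along 0.0839 y 0.0003
S nose [0.5506 0.2308 0.1   ] along -0.0 y 0.0079
S hump? [0.6325 0.2281 0.1419] along 0.0918 y 0.0138
S stop near foot [0.6337 0.2284 0.1387] along 0.0915 y 0.0143
```

```bash
python3 -m pendant '{"jaw":[255,255,255,255,255,255,255,255],"dp":[[-0.02,0.004,0],[-0.045,0.008,0],[-0.07,0.012,0],[-0.086,0.0145,0.015],[-0.086,0.0145,0.035],[-0.086,0.0145,0.05],[-0.086,0.0145,0.058],[-0.086,0.0145,0.058]],"spin":[-0.02,-0.023,-0.023,-0.023,-0.023,-0.023,-0.023,-0.023]}' 20&& python3 -m pendant '{"jaw":[255,255,255,255,255,255,255,255],"dp":[[0,0,0.006],[0,0,0.012],[0,0,0.018],[0,0,0.022],[0,0,0.026],[0,0,0.030],[0,0,0.033],[0,0,0.033]],"spin":[0,0,0,0,0,0,0,0]}'
python3 - <<'E'
from h import *
s=robot.get_state(); r=rotm(s["tool_rot"]); print(s["ee_pos"],np.degrees(np.arctan2(r[1,0],r[0,0])),s["contact_force"],s["wrist_torque"])
E
```

```text
time_s: 5.03
ee_pos: [0.5476, 0.2213, 0.1677]
tool_rot: [-0.145, -3.134, 0.004]
contact_force: [0.4, 0.8, -3.0]
gripper_width: 0.698
finger_force: 33.9
time_s: 5.7
ee_pos: [0.5481, 0.2227, 0.1393]
tool_rot: [0.142, 3.137, 0.0]
contact_force: [-6.4, -0.4, 6.6]
gripper_width: 0.694
finger_force: 34.9
[0.54813109 0.2226824  0.13933983] 174.81319068671166 [-6.36419831 -0.36181529  6.62166213] [-0.14662357  1.96837706 -0.05623491]
```

```bash
python3 -m pendant '{"jaw":[255,255,255,255,255,255],"dp":[[0,0,0.001],[0,0,0.002],[0,0,0.003],[0,0,0.004],[0,0,0.005],[0,0,0.006]],"spin":[0,0,0,0,0,0]}' 20;  python3 -m pendant '{"jaw":[255,255,255,255],"dp":[[0,0,0.001],[0,0,0.002],[0,0,0.003],[0,0,0.003]],"spin":[0,0,0,0]}' 20
```

```text
time_s: 6.2
ee_pos: [0.5482, 0.2232, 0.1346]
tool_rot: [0.141, 3.136, 0.002]
contact_force: [-10.1, -0.9, 9.7]
gripper_width: 0.695
finger_force: 36.2
time_s: 6.53
ee_pos: [0.5483, 0.2233, 0.1309]
tool_rot: [0.141, 3.136, 0.002]
contact_force: [-7.5, 0.2, 7.5]
gripper_width: 0.699
finger_force: 36.7
```

```bash
python3 -m pendant '{"jaw":[255,255,255,255,255,255,255],"dp":[[0,0,0.001],[0,0,0.002],[0,0,0.003],[0,0,0.004],[0,0,0.005],[0,0,0.006],[0,0,0.006]],"spin":[0,0,0,0,0,0,0]}' 20;  python3 - <<'E'
from h import *
im,s=snap("scene","s2"); cv2.imwrite("pics/s2c.png",cv2.resize(im[220:380,270:460],(713,600),interpolation=cv2.INTER_CUBIC)); print(robot.get_state()["wrist_torque"])
E
```

```text
time_s: 7.12
ee_pos: [0.5484, 0.2232, 0.1246]
tool_rot: [0.142, 3.137, 0.002]
contact_force: [-7.0, 0.8, 5.9]
gripper_width: 0.696
finger_force: 37.8
[0.10393846 1.84100752 0.03818826]
```

View pics/s2c.png

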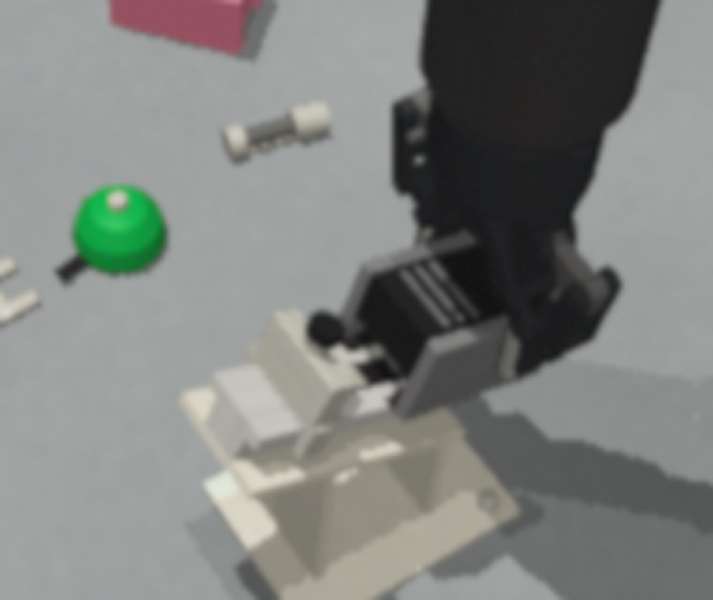

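The picture shows the pack lying on the rail at about (430,330) in the crop and pitching nose-up in the grip, nearly parallel to the rail. I'll press on until the force rises.

```bash
python3 -m pendant '{"jaw":[255,255,255,255],"dp":[[0,0,0.001],[0,0,0.002],[0,0,0.003],[0,0,0.003]],"spin":[0,0,0,0]}' 20;  python3 -m pendant '{"jaw":[255,255,255],"dp":[[0,0,0.001],[0,0,0.002],[0,0,0.002]],"spin":[0,0,0]}' 20;python3 -m pendant '{"jaw":[255,255,255],"dp":[[0,0,0.001],[0,0,0.002],[0,0,0.002]],"spin":[0,0,0]}' 20
```

```text
time_s: 7.5
ee_pos: [0.5484, 0.2232, 0.1215]
tool_rot: [0.142, 3.137, 0.002]
contact_force: [-6.1, 1.3, 5.2]
gripper_width: 0.699
finger_force: 38.5
time_s: 7.75
ee_pos: [0.5484, 0.2232, 0.1194]
tool_rot: [0.142, 3.137, 0.002]
contact_force: [-6.7, 0.9, 5.5]
gripper_width: 0.698
finger_force: 39.0
time_s: 8.0
ee_pos: [0.5486, 0.2232, 0.1174]
tool_rot: [0.142, 3.136, 0.002]
contact_force: [-5.8, 0.3, 4.7]
gripper_width: 0.697
finger_force: 39.4
```

```bash
for i in 1 2; do python3 -m pendant '{"jaw":[255,255,255],"dp":[[0,0,0.001],[0,0,0.0015],[0,0,0.0015]],"spin":[0,0,0]}' 20 | grep -E "ee_pos|contact"; done
python3 - <<'E'
from h import *
im,s=snap("scene","s3"); cv2.imwrite("pics/s3c.png",cv2.resize(im[270:350,330:430],(750,600),interpolation=cv2.INTER_CUBIC)); print(robot.get_state()["wrist_torque"])
E
```

```text
ee_pos: [0.5485, 0.2232, 0.1164]
contact_force: [-7.1, 0.0, 7.2]
ee_pos: [0.5486, 0.2232, 0.1164]
contact_force: [-10.6, -0.1, 13.2]
[-0.05321641  3.2517578  -0.02975561]
```

View pics/s3c.png

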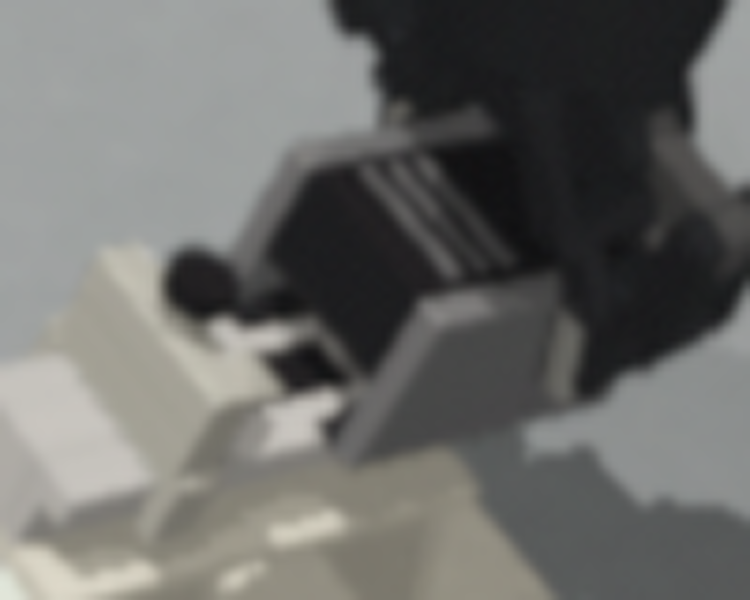

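The pack now sits flush on the rail top at 25° and the force rose sharply, with TCP z at 0.1164. I'll lift off along the normal, back away along the rail and drop to insertion height.

```bash
python3 -m pendant '{"jaw":[255,255,255,255,255,255,255,255],"dp":[[0.004,0,-0.009],[0.008,0,-0.018],[0.025,0,-0.016],[0.045,0,-0.01],[0.065,0,0],[0.08,0,0.01],[0.09,0,0.015],[0.09,0,0.015]],"spin":[0,0,0,0,0,0,0,0]}' ; python3 -m pendant '{"jaw":[255,255],"dp":[[0,0,0],[0,0,0]],"spin":[0,0]}' >/dev/null
python3 - <<'E'
from h import *
s=robot.get_state(); r=rotm(s["tool_rot"]); p=s["ee_pos"]; print(p,s["contact_force"])
d=p-np.array([.5485,.2232,.1164]); dr=np.array([.9959,-.0906,0]); u=.9063*dr+[0,0,.4226]; n=-.4226*dr+[0,0,.9063]
print("u,n,lat",d@u,d@n,d@[.0906,.9959,0], "target dp",r.T@(np.array([.5485,.2232,.1164])-.09*u-.0155*n-p))
im,s=snap("scene","s4"); cv2.imwrite("pics/s4c.png",cv2.resize(im[270:380,330:470],(763,600),interpolation=cv2.INTER_CUBIC))
E
```

```text
time_s: 9.22
ee_pos: [0.4567, 0.2307, 0.0963]
tool_rot: [-0.141, -3.137, 0.001]
contact_force: [1.0, -0.0, -3.0]
gripper_width: 0.7
finger_force: 38.6
[0.45928287 0.23103782 0.09816051] [ 1.05918879  0.46049306 -2.43314851]
u,n,lat -0.088877546529717 0.02131821768263096 -0.00027738320293029244 target dp [-0.01450455  0.00025652  0.03385868]
```

View pics/s4c.png

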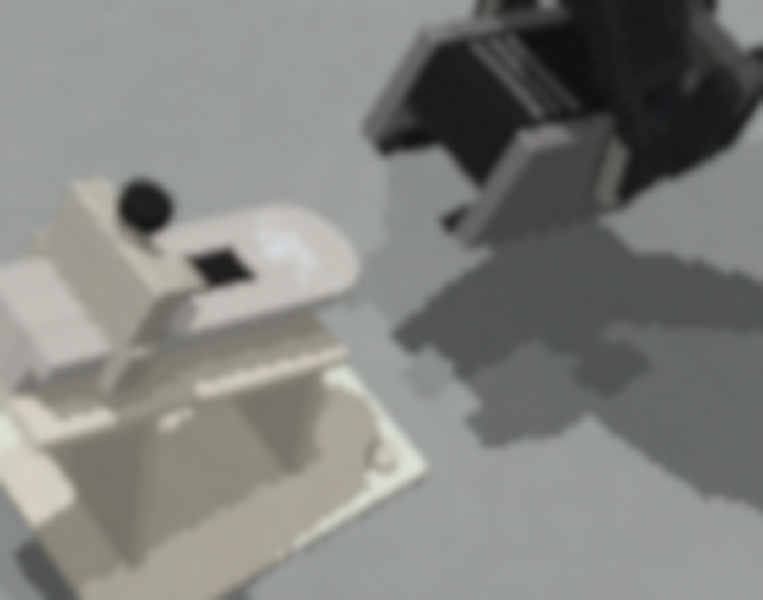

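The pack holds its pitch, parallel to the rail, with its mouth about 15 mm or more short of the nose. I'll go to insertion height.

```bash
python3 -m pendant '{"jaw":[255,255,255,255,255,255],"dp":[[0,0,0.015],[0,0,0.028],[0,0,0.034],[-0.008,0,0.034],[-0.0145,0,0.034],[-0.0145,0,0.034]],"spin":[0,0,0,0,0,0]}' >/dev/null; python3 -m pendant '{"jaw":[255,255],"dp":[[0,0,0],[0,0,0]],"spin":[0,0]}' >/dev/null
cat > st.py <<'E'
from h import *
s=robot.get_state(); r=rotm(s["tool_rot"]); p=s["ee_pos"]
d=p-np.array([.5485,.2232,.1164]); dr=np.array([.9959,-.0906,0]); u=.9063*dr+[0,0,.4226]; n=-.4226*dr+[0,0,.9063]; l=np.array([.0906,.9959,0]); f=s["contact_force"]
print("t",round(s["time_s"],2),"mm u,n,lat",(1e3*np.array([d@u,d@n,d@l])).round(1),"F u,n,lat",np.array([f@u,f@n,f@l]).round(1),"tq",s["wrist_torque"].round(2),"grip",s["finger_force"].round(0))
E
python3 st.py
```

```text
Traceback (most recent call last):
  File "st.py", line 4, in <module>
    print("t",round(s["time_s"],2),"mm u,n,lat",(1e3*np.array([d@u,d@n,d@l])).round(1),"F u,n,lat",np.array([f@u,f@n,f@l]).round(1),"tq",s["wrist_torque"].round(2),"grip",s["finger_force"].round(0))
                                                                                                                                                                           ^^^^^^^^^^^^^^^^^^^^^^^
AttributeError: 'float' object has no attribute 'round'
```

```bash
sed -i 's/s\["finger_force"\].round(0)/s["finger_force"]/' st.py; python3 st.py; python3 -m pendant '{"jaw":[255,255,255,255,255,255,255],"dp":[[-0.0036,0,-0.0017],[-0.0072,0,-0.0034],[-0.0109,0,-0.0051],[-0.0145,0,-0.0068],[-0.0181,0,-0.0085],[-0.0226,0,-0.0106],[-0.0226,0,-0.0106]],"spin":[0,0,0,0,0,0,0]}' >/dev/null; python3 st.py
```

```text
t 10.1 mm u,n,lat [-90.4 -15.8  -0.4] F u,n,lat [-1.6 -2.9  0.1] tq [-0.06  0.04 -0.05] grip 38.6324679851532
t 10.68 mm u,n,lat [-65.  -16.   -0.5] F u,n,lat [-1.  -2.5 -0.5] tq [ 0.01  0.06 -0.02] grip 38.631468415260315
```

```bash
for i in 1 2; do python3 -m pendant '{"jaw":[255,255,255,255,255],"dp":[[-0.0027,0,-0.0013],[-0.0054,0,-0.0026],[-0.0082,0,-0.0039],[-0.0109,0,-0.0051],[-0.0109,0,-0.0051]],"spin":[0,0,0,0,0]}' >/dev/null; python3 st.py; done
```

```text
t 11.1 mm u,n,lat [-53.4 -16.   -0.5] F u,n,lat [-1.7 -2.3 -0. ] tq [ 0.01 -0.01  0.08] grip 38.63156318664551
t 11.52 mm u,n,lat [-41.3 -16.   -0.5] F u,n,lat [-1.5 -2.3  0.1] tq [0.04 0.11 0.11] grip 38.63238751888275
```

```bash
for i in 1 2; do python3 -m pendant '{"jaw":[255,255,255,255,255,255,255,255],"dp":[[-0.0027,0,-0.0013],[-0.0054,0,-0.0026],[-0.0082,0,-0.0039],[-0.0109,0,-0.0051],[-0.0136,0,-0.0063],[-0.0163,0,-0.0076],[-0.0181,0,-0.0085],[-0.0181,0,-0.0085]],"spin":[0,0,0,0,0,0,0,0]}' >/dev/null; python3 st.py; done
```

```text
t 12.18 mm u,n,lat [-21.5 -16.   -0.6] F u,n,lat [-1.6 -2.4  0.2] tq [ 0.03  0.03 -0.04] grip 38.63282024860382
t 12.85 mm u,n,lat [ -1.5 -15.9  -0.6] F u,n,lat [-0.7 -3.   0.1] tq [ 0.04  0.05 -0.03] grip 38.633079528808594
```

```bash
for i in 1 2 3; do python3 -m pendant '{"jaw":[255,255,255,255,255],"dp":[[-0.0023,0,-0.0011],[-0.0045,0,-0.0021],[-0.0068,0,-0.0032],[-0.0068,0,-0.0032],[-0.0068,0,-0.0032]],"spin":[0,0,0,0,0]}' >/dev/null; python3 st.py; done
```

```text
t 13.27 mm u,n,lat [  5.6 -16.   -0.6] F u,n,lat [-1.4 -2.  -0.3] tq [-0.01  0.   -0.02] grip 38.633140325546265
t 13.68 mm u,n,lat [ 13.5 -15.5  -0.6] F u,n,lat [-1.6  1.3 -0.6] tq [-0.14  0.65 -0.01] grip 38.96529972553253
t 14.1 mm u,n,lat [ 21.2 -15.2  -0.4] F u,n,lat [-2.8  4.1  0. ] tq [ 0.03  0.93 -0.  ] grip 39.24006521701813
```

```bash
for i in 1 2 3; do python3 -m pendant '{"jaw":[255,255,255,255],"dp":[[-0.0023,0,-0.0011],[-0.0045,0,-0.0021],[-0.0045,0,-0.0021],[-0.0045,0,-0.0021]],"spin":[0,0,0,0]}' >/dev/null; python3 st.py; done
```

```text
t 14.43 mm u,n,lat [ 26.3 -15.5  -0.4] F u,n,lat [-0.1  4.2  0.5] tq [0.17 0.61 0.01] grip 39.24732148647308
t 14.77 mm u,n,lat [ 31.3 -15.7  -0.6] F u,n,lat [-0.3  4.2 -0.3] tq [-0.05  0.18 -0.01] grip 39.36138153076172
t 15.1 mm u,n,lat [ 36.3 -16.   -0.7] F u,n,lat [ 2.8  0.8 -0.7] tq [-0.12 -0.81 -0.03] grip 39.16885793209076
```

```bash
for i in 1 2 3; do python3 -m pendant '{"jaw":[255,255,255],"dp":[[-0.0009,0,-0.0004],[-0.0018,0,-0.0008],[-0.0018,0,-0.0008]],"spin":[0,0,0]}' >/dev/null; python3 st.py; done
```

```text
t 15.35 mm u,n,lat [ 37.2 -16.3  -0.7] F u,n,lat [ 1.  -0.4  0.2] tq [-0.07 -0.35  0.  ] grip 39.15383577346802
t 15.6 mm u,n,lat [ 38.6 -16.6  -0.7] F u,n,lat [-0.9 -2.7  0.1] tq [-0.02  0.05 -0.02] grip 38.86995613574982
t 15.85 mm u,n,lat [ 39.7 -16.6  -0.8] F u,n,lat [-6.  -1.4  0.1] tq [0.08 1.4  0.04] grip 38.7597531080246
```

```bash
for i in 1 2; do python3 -m pendant '{"jaw":[255,255,255],"dp":[[-0.0009,0,-0.0004],[-0.0014,0,-0.0006],[-0.0014,0,-0.0006]],"spin":[0,0,0]}' >/dev/null; python3 st.py; done
```

```text
t 16.1 mm u,n,lat [ 39.7 -16.5  -0.9] F u,n,lat [-11.1   2.1  -0.4] tq [0.15 3.3  0.16] grip 38.86898159980774
t 16.35 mm u,n,lat [ 39.7 -16.6  -1. ] F u,n,lat [-16.1   6.6  -0.2] tq [0.22 5.13 0.24] grip 38.898051381111145
```

Hard stop at u = 39.7 mm with 16 N. I'll relax the push slightly, then open and rise straight up.

```bash
python3 -m pendant '{"jaw":[255,255],"dp":[[0.0018,0,0.0008],[0.0018,0,0.0008]],"spin":[0,0]}' >/dev/null; python3 st.py; python3 -m pendant '{"jaw":[200,150,100,50,0,0,0,0],"dp":[[0,0,0],[0,0,0],[0,0,0],[0,0,0],[0,0,0],[0,0,0],[0,0,0],[0,0,0]],"spin":[0,0,0,0,0,0,0,0]}'; python3 st.py; python3 -m pendant '{"jaw":[0,0,0,0,0,0,0,0],"dp":[[0,0,-0.01],[0,0,-0.025],[0,0,-0.045],[0.02,0,-0.07],[0.05,0,-0.09],[0.085,0,-0.1],[0.12,0,-0.1],[0.16,0,-0.1]],"spin":[0,0,0,0,0,0,0,0]}'
python3 - <<'E'
from h import *
im,s=snap("scene","s5"); im2,_=snap("top","t5")
a=cv2.resize(im[270:370,310:410],(400,400),interpolation=cv2.INTER_CUBIC);b=cv2.resize(im2[165:265,165:265],(400,400),interpolation=cv2.INTER_CUBIC)
cv2.imwrite("pics/s5c.png",np.hstack([a,b]))
E
```

```text
t 16.52 mm u,n,lat [ 39.8 -16.6  -0.8] F u,n,lat [-9.3 -0.5 -0. ] tq [0.11 2.52 0.13] grip 38.65815818309784
time_s: 17.18
ee_pos: [0.5939, 0.2185, 0.1203]
tool_rot: [0.143, 3.137, 0.001]
contact_force: [0.1, -0.1, -0.4]
gripper_width: 0.999
finger_force: 0.0
t 17.18 mm u,n,lat [ 43.  -15.8  -0.6] F u,n,lat [-0.1 -0.4 -0.1] tq [0.02 0.02 0.01] grip 0.0
time_s: 17.85
ee_pos: [0.4335, 0.2329, 0.2215]
tool_rot: [0.145, 3.136, 0.003]
contact_force: [-0.7, 0.7, -0.6]
gripper_width: 0.999
finger_force: 0.0
```

View pics/s5c.png

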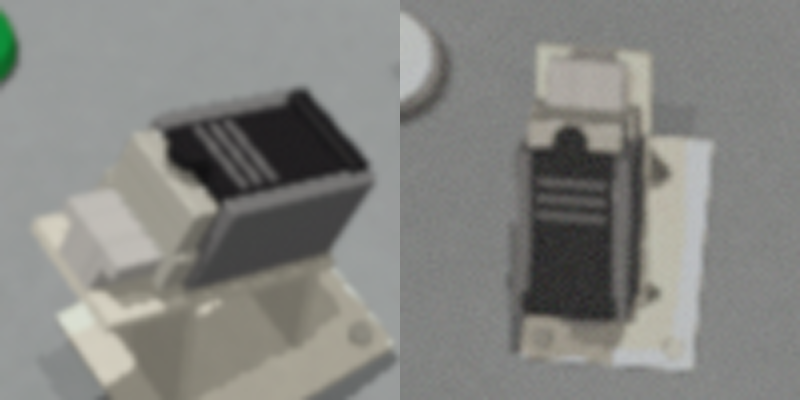

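The pack sits against the stop block, square and flat on the rail, and has not slid back since release. The gripper is clear, so I'll hand in.

```bash
python3 -m pendant '{"jaw":[0,0,0,0,0,0],"dp":[[0,0,0],[0,0,0],[0,0,0],[0,0,0],[0,0,0],[0,0,0]],"spin":[0,0,0,0,0,0]}' >/dev/null
python3 - <<'E'
from h import *
a,_=load("t5"); im,s=snap("top","t6"); print(cv2.absdiff(a,im)[190:250,190:230].mean())
print(robot.sign_off())
E
```

```text
2.640416666666667
the job is handed in; nothing more can be done
None
```

The pack is on the rail, flat and against the hard stop (pushed home with about 16 N). It stayed put after I let go, so the catch appears to be holding it, and I handed the job in at about 18 s.

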